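# Shut and pin the oxide box

### The arm

A 6-joint arm with a two-finger parallel gripper is mounted at the origin on the work surface. World frame = base frame: x ahead of the robot, y to its left, z up, the work surface at z = 0. Lengths are in m, angles in degrees, forces in N, time in s.
With the tool pointing down it reaches from about 0.4 to 0.825 m from the base axis. Payload 7 kg.
Tool frame: the origin (TCP) lies between the finger pads; the fingertips stand 19 mm ahead of it and the grasp point (between the pads) is the TCP; x points along the fingers, y is the direction in which the jaws open and shut, and the axes are right-handed (so a half turn about x gives the same grasp; the last joint's range is limited). The gripper opens to 88 mm and grips with 3 to 60 N. Pads are 19 mm wide; open, the fingers measure 130 mm over their backs; the gripper's body (78 mm by 193 mm) begins 47 mm behind the grasp point.
Start: joints at [87.611, 20.546, 0.682, 0, -70.136, -16.507], TCP at [0.219, 0.639, 0.246] pointing down, gripper open.
Joint ranges: [-176.03, 176.03], [-82.01, 121.73], [-58.28, 71.71], [-173.87, 95.51], [-174.79, -0.11], [-173.66, 173.66]. Speed limits (degrees/s): [136.94, 136.94, 172.46, 180, 180, 180].

### API

Orientations are given as [roll, pitch, yaw] about the fixed x, y, z axes, in that order (R = Rz(yaw) Ry(pitch) Rx(roll)).
In Python, from plant import r gives the robot as it stands.
- The arm moves only by the tool send_rows, never from a script. Its argument "plan" is a list of rows, each a list of 2 entries, a list of its own where there are three numbers: the shift along the tool's x, y, z scaled (see below), then the turn, a rotation vector about the tool's x, y, z scaled (see below). A call has exactly 5 rows; each row is the pose to reach, as a shift and turn from the pose measured when the call began, along the tool's axes at that moment; what a row does not reach only later rows make up. The controller multiplies each number of a shift by 0.15 m and each number of a turn by pi/4 rad. A row lasts 1/10 s, in which the tool goes at most 50 mm and 8.59 degrees, less where a joint would pass 70% of its speed; a pose out of reach is approached as far as the arm can. A call with a number of a shift or a turn outside -1 to 1 is refused whole. A call with a gripper value outside its range is refused whole. "jaw" is the opening, from -1 (shut) to 1 (fully open), so that 0 is half open, set as the call begins (left out, the last holds). The fingers move at their own pace and stop on an object; "force" is the grip in N (left out, the last holds). Time passes only in rows, so rows that repeat a pose let the fingers close, or fill a call up. It gives the time, the measured TCP pose, the force and the opening at its end, in the units of the state.
- r.get_state(): the state, without advancing time (a new reading comes with each control period).
- r.capture(name): name is "side" or "top"; returns a dict with "color" (420x560x3 uint8, red, green, blue), "range_z" (420x560 float32, m along the optical axis (not along the pixel's ray), 0 where there is no reading), "mtx" (3x3 intrinsics, pixels), "pose" (4x4, takes a point from camera to world coordinates). Camera axes: x right, y down, z forward; pixel columns grow to the right and rows downward; lengths in m; the calibration is good to about 2 mm. A picture is of the moment at which its call begins.
- r.close_job(): hands the job in, once; it reports no verdict.
Trained networks look in a picture, given as the dict that the camera call returned (one of the last four; its "shot" number tells which), for a name from the list of things; names that differ only in an ending like _2 or _b are one class to them, and where a whole thing is asked for, a point or a joint stands for the part that bears it (a point fixed in the world has none). Each returns a list of dicts, best first, with "score" (0 to 1); they miss things now and then, are a little off and sometimes report something else, mostly with a low value. They report only what shows in the picture. A call takes as long as a camera call.
- r.find_in(picture, target): "uv" ([column, row] in pixels, amid what is visible of it).
- r.trace(picture, target): "mask" (420x560 bool, what is visible of it) and "uv" ([column, row] in pixels, amid what is visible of it).
The state is a dict: "time_s": time; "joints": joint angles; "qd": joint speeds; "joint_torque": joint torques, N m; "tcp_pos": TCP position; "eef_rot": TCP orientation; "contact_force": force on the tool from outside, world axes, zero at the start; "moment": the same for the moment, N m; "gripper_width": finger opening in m.
Only numpy, scipy, OpenCV 4.12 (cv2) and the standard library are available. Lean on these libraries where they do the work, as an engineer would, in place of code of your own. Each camera call takes 0.05 s, during which the arm holds its last target. There are 200 camera calls.

### The job

Put the glaze oxides away: slide the grey box's flat wooden cover fully shut over the compartment, dragging it gently by finger pressure on its black rubber patch (the cover is thin, so do not press hard). Only when it is shut, take the red-headed locking pin out of its wooden rest and push it all the way down through the hole in the cover into the box's end block, until its red head sits on the cover, and let go. Leave the jar, the bowl and the paddle where they are.

Things in the scene. Friction and masses are not known exactly. Their poses are not given: they have to be found in the camera images.
- box: Fixed grey box, 120 (x) x 325 (y) x 62 mm; origin centre of underside, sunk 0 to 8 mm into the bench. Cover shuts towards +y, between side walls (x +-51 to +-60 mm). Hood, top at z 71, over y -162 to -37.5: the cover parks under it. Runners are worn: the track falls towards the hood by a slope of 0 to 0.06 (unknown, fixed for the run), about the block hole.
- cover (a joint): The 98 mm wide, 6 mm thick cover: m open, 0 = shut (hard stop), up to 0.11 towards box -y. Stays where left; moves with 5 N. No handle or edge to push: press closed fingertips with 12 to 20 N on its flat black patch (56 x 34 mm, centre at box x 0, y 104.5 mm - opening, top at z 50 to 58.5 by the hidden slope: find by touch, keep up the pressure as it rises). Over 40 N breaks it.
- block_hole (a point): Centre of the mouth (box x 0, y 137.5, z 52 mm) of a round vertical hole, 11.5 mm wide, 42 mm deep, in the solid end block (box y 112 to 162). Axes as the box's. The cover's own 11.5 mm through hole, 33 mm towards +y from the patch centre, stands over it when the cover is shut, the cover's top there at box z 58.5 mm.
- rest: Fixed dark wooden block, 60 x 60 x 50 mm high, with a vertical hole 13 mm wide in the middle of its top, in which the locking pin stands loosely; origin at the centre of its underside.
- pin: Locking pin, upright, 60 g: steel shank 10 mm thick and 40 mm long, its last 8 mm tapering to a 4 mm tip; above it a red round head, 20 mm thick and 32 mm tall. Origin at the tip; z runs from the tip to the head. In the rest, the head's underside sits on the block.
- pin_tip (a point): The tip (lowest point) of the locking pin.
- pin_head (a point): Middle of the pin's red head, 56 mm above the tip (16 mm above the head's underside).
- jar: Loose terracotta jar, 90 mm wide, 125 mm tall, origin at the centre of its underside. A bystander: leave it. The jar and the pin's rest may change places, left and right of the box.
- bowl: Loose blue bowl, 110 mm wide, 45 mm tall, origin at the centre of its underside. A bystander: leave it.
- paddle: Loose flat wooden paddle lying on the table beyond the box, 225 mm long along its x, 50 mm wide, 12 mm thick, origin near its middle. A bystander: leave it.

How it is judged (in metres and radians):
On the way:
1. the cover is fully shut (within 3 mm) while the pin still stands in its rest (value of joint cover below 0.003 m and distance of pin_tip from where it was at the start of the episode below 0.02 m), for 0.2 s.
At the end, for the whole second after the job is handed in: Cover within 3 mm of fully shut; pin upright (within 7 degrees) and at rest through the cover's hole in the end block, its tip within 5 mm of the block hole's axis and at least 29.5 mm below its mouth (head within 4 mm of the cover); jar at rest (value of joint cover below 0.003 m and horizontal distance between pin_tip and block_hole below 0.005 m and z of pin_tip in the frame of block_hole below -0.0295 m and angle between pin's own z axis and vertical below 0.12 rad and linear speed of each of pin, jar below 0.02 m/s); the robot touches nothing.
It fails at once if the jar is knocked or carried off (more than 30 mm from where it stood) (distance of jar from where it was at the start of the episode above 0.03 m).
It fails at once if the bowl is knocked or carried off (more than 30 mm from where it stood) (distance of bowl from where it was at the start of the episode above 0.03 m).
It fails at once if the paddle is knocked or carried off (more than 30 mm from where it stood) (distance of paddle from where it was at the start of the episode above 0.03 m).
It fails at once if the jar is tipped more than 30 degrees (angle between jar's own z axis and vertical above 0.52 rad).
It fails at once if the thin cover is pressed with more than 40 N (contact force between cover and anything else above 40 N).
It also fails if it takes over 67 s, if anything falls off the work surface, if the arm or the gripper's body presses on something with over 40 N, if the wrist force passes 120 N, or if a joint passes its speed limit or range.

## Working session

There is one attempt and no reset: what is moved stays moved. The work goes in short steps, Python scripts to look and compute and a tool call to move; the robot and the scene stay as the last step left them, time stands still between calls to the robot, and variables do not carry over. Pictures are saved under pics/ and viewed, about 8 in all and at most 12, crops included, and the job is handed in when it is done.

Besides the shell and the picture viewer there is one more tool, called after ">>>" as a command line: name --argument value ..., lists and objects as JSON in quotes. send_rows: Moves the arm, as the interface text tells. Its arguments: {"type":"object","properties":{"plan":{"type":"array"},"jaw":{"type":"number"},"force":{"type":"number"}},"required":["plan"]}

```bash
mkdir -p pics; ls
cat > h.py <<'E'
import numpy as np, cv2
from plant import r
from scipy.spatial.transform import Rotation as R
def pts(c):
    z=c["range_z"]; K=c["mtx"]; v,u=np.indices(z.shape)
    P=np.stack([(u-K[0,2])*z/K[0,0],(v-K[1,2])*z/K[1,1],z],-1)
    T=np.array(c["pose"]); return P@T[:3,:3].T+T[:3,3]
def proj(c,p):
    T=np.array(c["pose"]); q=(np.array(p)-T[:3,3])@T[:3,:3]; q=q@c["mtx"].T; return q[...,:2]/q[...,2:]
E
python3 - <<'E'
from h import *
s=r.get_state(); print(s)
ims=[]
for n in("top","side"):
    c=r.capture(n); P=pts(c); print(n,c["mtx"][0],np.round(c["pose"],3).tolist())
    ims.append(c["color"])
    for t in("box","cover","rest","pin","pin_head","jar","bowl","paddle"):
        for d in r.trace(c,t)[:2]:
            m=d["mask"]&(c["range_z"]>0); q=P[m]
            print(t,round(d["score"],2),np.round(d["uv"]),m.sum(),np.round(np.median(q,0),3) if len(q) else '',np.round(np.percentile(q,2,0),3),np.round(np.percentile(q,98,0),3))
    cv2.imwrite(f"pics/{n}.png",c["color"][...,::-1]); np.savez(n+".npz",P=P,c=c["color"])
E
```

```text
pics
{'time_s': 0.0, 'joints': array([ 8.76123027e+01,  2.05911771e+01,  6.33136048e-01, -1.90372533e-02,
       -7.01354002e+01, -1.65050863e+01]), 'qd': array([ 0.0408495 , -0.00496733,  0.06410235,  0.03622825,  0.0340298 ,
        0.03603232]), 'joint_torque': array([-3.78606856e-04, -5.82720709e+01,  2.93044299e+01,  6.99749932e+00,
        6.73436109e-03, -1.67593330e-04]), 'tcp_pos': array([0.21846492, 0.63818401, 0.24462413]), 'eef_rot': array([  95.66434909,   89.9048598 , -103.23491801]), 'contact_force': array([-1.0255814 ,  0.58627936,  0.06327898]), 'moment': array([-0.02635775,  0.0418587 ,  0.02055817]), 'gripper_width': 0.08778935786820284}
top [447.53524699   0.         283.20384263] [[-0.029, -0.997, 0.074, 0.525], [-0.999, 0.03, 0.016, -0.016], [-0.018, -0.074, -0.997, 1.115], [0.0, 0.0, 0.0, 1.0]]
box 0.98 [272. 247.] 6943 [0.519 0.032 0.051] [ 0.458 -0.121  0.005] [0.581 0.189 0.068]
cover 0.63 [261. 246.] 2004 [0.521 0.062 0.046] [0.475 0.006 0.04 ] [0.569 0.119 0.052]
rest 0.73 [146. 281.] 728 [0.448 0.331 0.05 ] [0.415 0.312 0.001] [0.473 0.371 0.055]
pin 0.43
[... 629 characters left out ...]
 9089 [0.504 0.075 0.045] [ 0.451 -0.113  0.002] [0.583 0.2   0.064]
cover 0.84 [283. 249.] 1720 [0.522 0.066 0.045] [ 0.482 -0.017  0.04 ] [0.57  0.123 0.049]
rest 0.88 [199. 372.] 2503 [0.425 0.355 0.046] [0.413 0.315 0.002] [0.47  0.373 0.051]
pin 0.53 [194. 348.] 309 [0.437 0.347 0.074] [0.433 0.337 0.053] [0.448 0.353 0.083]
pin_head 0.72 [192. 350.] 362 [0.438 0.346 0.073] [0.433 0.319 0.049] [0.467 0.353 0.083]
jar 0.89 [408. 181.] 1894 [ 0.463 -0.341  0.076] [ 0.432 -0.405  0.002] [ 0.513 -0.328  0.126]
bowl 0.67 [179. 225.] 1277 [0.777 0.132 0.029] [0.705 0.091 0.004] [0.807 0.19  0.045]
paddle 0.63 [279. 194.] 624 [ 0.724 -0.154  0.011] [ 0.652 -0.177  0.002] [ 0.861 -0.125  0.013]
```

Run:
```python
import cv2
a=cv2.imread("pics/top.png")[180:330,100:340]; cv2.imwrite("pics/topc.png",cv2.resize(a,None,fx=3.3,fy=3.3,interpolation=2))
```

```text
(no output)
```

View pics/topc.png

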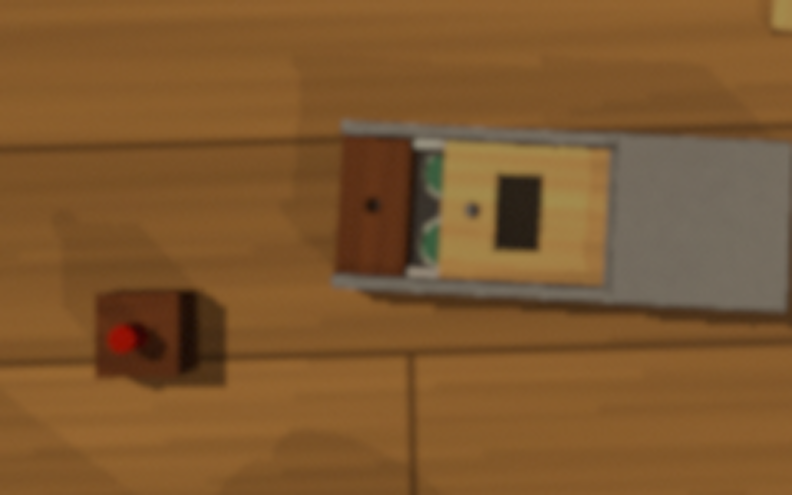

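View pics/side.png

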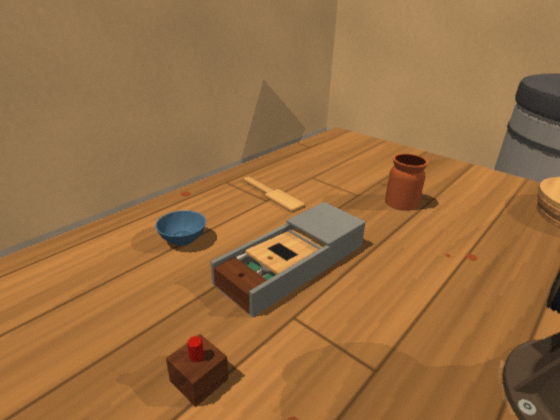

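The views show the rest with the red pin on the left (crop 125,338), the block hole (372,205), the cover hole (472,210) and the patch (519,212). Next I'll fit the box pose.

Run:
```python
from h import *
H={}
for n in("top","side"):
    c=r.capture(n);P=pts(c);T=np.array(c["pose"]);g=c["color"].astype(int)
    x,y,z=P[...,0],P[...,1],P[...,2]
    def ray(uv,h):
        d=T[:3,:3]@np.linalg.solve(c["mtx"],[*uv,1]); return T[:3,3]+d*(h-T[2,3])/d[2]
    near=(x>.42)&(x<.62)&(y>-.15)&(y<.23)
    q=P[near&(z>.03)&(z<.075)][:,:2].astype(np.float32)
    if n=="top": print("rect",cv2.minAreaRect(q))
    for nm,m in(("hood",near&(y<-.0)&(y>-.09)&(abs(x-.52)<.04)),("block",near&(y>.155)&(y<.185)&(abs(x-.52)<.035))):
        Q=P[m];print(n,nm,"z med",np.median(Q[:,2]).round(4))
    # hood plane slope
    dark=(g.sum(-1)<150)&(abs(x-.52)<.05)&(y>.03)&(y<.1)&(z>.03)
    k,l,s,ce=cv2.connectedComponentsWithStats(dark.astype(np.uint8))
    for i in range(1,k):
        if s[i,4]>60:
            mm=l==i;h=np.median(z[mm]);print(n,"patch",s[i,4],ce[i],h.round(4),ray(ce[i],h).round(4),cv2.minAreaRect(P[mm][:,:2].astype(np.float32)))
    cov=(abs(x-.52)<.045)&(y>.01)&(y<.1)&(g[...,0]>130)&(z>.035)&(z<.06)
    Q=P[cov];A=np.c_[Q[:,:2]-[.52,.06],np.ones(len(Q))];print(n,"cover plane",np.linalg.lstsq(A,Q[:,2],rcond=None)[0].round(4))
    uv0=proj(c,[.521,.168,.05]);u,v=np.round(uv0).astype(int)
    sub=g[v-9:v+10,u-9:u+10].sum(-1);w=np.clip(np.median(sub)*.75-sub,0,None)
    yy,xx=np.indices(sub.shape);hc=[u-9+(w*xx).sum()/w.sum(),v-9+(w*yy).sum()/w.sum()]
    print(n,"hole",np.round(hc,2),ray(hc,.048).round(4),(w>0).sum())
    red=(g[...,0]>110)&(g[...,1]<40)&(g[...,2]<40)&(y>.25)&(z>.045)&(z<.1)
    Q=P[red];print(n,"red",red.sum(),Q.mean(0).round(4),Q.min(0).round(4),Q.max(0).round(4))
    t=red&(z>np.percentile(z[red],50)-.0)
    a,b=np.nonzero(red&(z>.078)); print("topface",len(a),ray([b.mean(),a.mean()],.082).round(4))
    rt=(y>.29)&(y<.4)&(x>.39)&(x<.5)&(z>.042)&(z<.056)&~red
    Q=P[rt];print(n,"rest",np.median(Q[:,2]),cv2.minAreaRect(Q[:,:2].astype(np.float32)))
```

```text
rect ((0.5195556282997131, 0.03484004735946655), (0.3254700303077698, 0.12013055384159088), 85.46382141113281)
top hood z med 0.0668
top block z med 0.0459
top patch 244 [256.5 244. ] 0.0466 [0.5231 0.0672 0.0466] ((0.5231385231018066, 0.06727496534585953), (0.026608457788825035, 0.047760430723428726), 88.35116577148438)
top cover plane [0.0075 0.06   0.0459]
top hole [217.   245.72] [0.5218 0.1614 0.048 ] 28
top red 56 [0.443  0.3447 0.08  ] [0.4348 0.334  0.049 ] [0.4511 0.3652 0.0872]
topface 51 [0.4429 0.3434 0.082 ]
top rest 0.05120088478106344 ((0.44227564334869385, 0.3419744074344635), (0.062318410724401474, 0.05961553752422333), 89.28824615478516)
side hood z med 0.0631
side block z med 0.0444
side patch 199 [282.28140704 251.21105528] 0.0456 [0.5215 0.0684 0.0456] ((0.5219132900238037, 0.06883464753627777), (0.030011817812919617, 0.05109598860144615), 88.68964385986328)
side cover plane [0.0037 0.056  0.0445]
side hole [240.55 274.69] [0.5272 0.1768 0.048 ] 18
side red 157 [0.4412 0.3463 0.0778] [0.4329 0.3348 0.054 ] [0.4502 0.3535 0.0837]
topface 119 [0.4401 0.3448 0.082 ]
side rest 0.04933986931525233 ((0.44304534792900085, 0.3430453836917877), (0.06257832795381546, 0.061244383454322815), 0.2667982876300812)
```

```bash
cat >> h.py <<'E'
def ray(c,uv,h):
    T=np.array(c["pose"]);d=T[:3,:3]@np.linalg.solve(c["mtx"],[*uv,1]); return T[:3,3]+d*(h-T[2,3])/d[2]
def dark(c,p,w=7,it=4):
    uv=proj(c,np.array(p)); g=c["color"].astype(float).sum(-1)
    for _ in range(it):
        u,v=np.round(uv).astype(int);s=g[v-w:v+w+1,u-w:u+w+1];k=np.clip(np.median(s)*.8-s,0,None)
        yy,xx=np.indices(s.shape);uv=np.array([u-w+(k*xx).sum()/k.sum(),v-w+(k*yy).sum()/k.sum()])
    return uv
def rel(target,yaw=None):
    "shift (scaled) to take the TCP to target; turn to point straight down"
    s=r.get_state();M=R.from_euler('xyz',s["eef_rot"],degrees=True)
    sh=M.inv().apply(np.array(target)-s["tcp_pos"])/.15
    Y=M.as_matrix()[:,1]; 
    if yaw is not None: Y=np.array([np.cos(np.radians(yaw)),np.sin(np.radians(yaw)),0])
    Y=np.array([Y[0],Y[1],0]);Y/=np.linalg.norm(Y);X=np.array([0,0,-1.]);D=np.stack([X,Y,np.cross(X,Y)],1)
    t=(M.inv()*R.from_matrix(D)).as_rotvec()/(np.pi/4)
    print("shift",sh.round(3),"turn",t.round(3),"tcp",s["tcp_pos"].round(4),"F",s["contact_force"].round(1),"t",s["time_s"])
E
python3 - <<'E'
from h import *
for n in("top","side"):
    c=r.capture(n)
    for p,h in(([.5304,.1719,.048],.047),([.527,.1,.047],.047)):
        uv=dark(c,p);print(n,uv.round(1),ray(c,uv,h).round(4))
s=r.get_state();print(R.from_euler('xyz',s["eef_rot"],degrees=True).as_matrix().round(2).tolist())
rel([.5235,.068,.105],-4.5);rel([.5235,.068,.105],85.5);rel([.5235,.068,.105])
E
```

```text
top [212.2 241.8] [0.5314 0.173  0.047 ]
top [nan nan] [nan nan nan]
side [240.6 274.7] [0.5281 0.1759 0.047 ]
side [280.  252.2] [0.5215 0.0754 0.047 ]
[[0.0, -0.32, -0.95], [0.0, -0.95, 0.32], [-1.0, -0.0, -0.0]]
shift [ 0.937  2.941 -3.155] turn [-2.32 -0.    0.  ] tcp [0.2186 0.6386 0.2456] F [0.7 0.1 0. ] t 1.1
shift [ 0.937  2.941 -3.155] turn [3.68 0.   0.  ] tcp [0.2186 0.6386 0.2456] F [0.7 0.1 0. ] t 1.1
shift [ 0.937  2.941 -3.155] turn [-0. -0.  0.] tcp [0.2186 0.6386 0.2456] F [0.7 0.1 0. ] t 1.1h.py:16: RuntimeWarning: invalid value encountered in scalar divide
  yy,xx=np.indices(s.shape);uv=np.array([u-w+(k*xx).sum()/k.sum(),v-w+(k*yy).sum()/k.sum()])
h.py:15: RuntimeWarning: invalid value encountered in cast
  u,v=np.round(uv).astype(int);s=g[v-w:v+w+1,u-w:u+w+1];k=np.clip(np.median(s)*.8-s,0,None)
h.py:15: RuntimeWarning: overflow encountered in scalar subtract
  u,v=np.round(uv).astype(int);s=g[v-w:v+w+1,u-w:u+w+1];k=np.clip(np.median(s)*.8-s,0,None)
  return _methods._mean(a, axis=axis, dtype=dtype,
  ret = ret.dtype.type(ret / rcount)
h.py:16: RuntimeWarning: overflow encountered in scalar subtract
  yy,xx=np.indices(s.shape);uv=np.array([u-w+(k*xx).sum()/k.sum(),v-w+(k*yy).sum()/k.sum()])
```

>>> send_rows --plan '[[[0,0.19,-0.2],[0.17,0,0]],[[0,0.37,-0.4],[0.34,0,0]],[[0,0.56,-0.6],[0.51,0,0]],[[0,0.75,-0.8],[0.68,0,0]],[[0,0.93,-1.0],[0.85,0,0]]]' --jaw -1 --force 20

```text
time_s: 1.6
tcp_pos: [0.3159, 0.4565, 0.2458]
eef_rot: [-61.5, 90.0, 61.1]
contact_force: [0.6, 0.1, 0.1]
gripper_width: 0.0536
```

```bash
python3 -c "
from h import *
rel([.5235,.068,.105],175.5);print(r.get_state()['joints'])"
```

```text
shift [ 0.938  0.227 -2.928] turn [0.823 0.    0.   ] tcp [0.3159 0.4565 0.2458] F [0.6 0.1 0.1] t 1.6
[ 7.55358078e+01  9.26726824e+00 -1.46254214e+01  5.68577711e-03
 -6.60871552e+01 -4.29823204e+01]
```

>>> send_rows --plan '[[[0,0.016,-0.2],[0.17,0,0]],[[0,0.032,-0.4],[0.34,0,0]],[[0,0.048,-0.6],[0.51,0,0]],[[0,0.064,-0.8],[0.68,0,0]],[[0,0.08,-1.0],[0.82,0,0]]]'

```text
time_s: 2.1
tcp_pos: [0.3869, 0.3225, 0.246]
eef_rot: [-22.9, 89.9, 62.5]
contact_force: [0.3, -0.6, 0.7]
gripper_width: 0.0138
```

```bash
python3 -c "
from h import *
rel([.5235,.068,.105],175.5);print(r.get_state()['joints'])"
```

```text
shift [ 0.939 -1.045 -1.618] turn [-0.003  0.001  0.001] tcp [0.3869 0.3225 0.246 ] F [ 0.3 -0.6  0.7] t 2.1
[ 6.21961731e+01  4.20494216e+00 -2.04928686e+01 -3.25431794e-04
 -6.52392286e+01 -6.68379669e+01]
```

>>> send_rows --plan '[[[0,-0.2,-0.24],[0,0,0]],[[0,-0.4,-0.46],[0,0,0]],[[0,-0.6,-0.65],[0,0,0]],[[0.05,-0.75,-0.83],[0,0,0]],[[0.1,-0.85,-1.0],[0,0,0]]]'

```text
time_s: 2.6
tcp_pos: [0.5031, 0.1612, 0.231]
eef_rot: [-41.3, 89.9, 44.0]
contact_force: [0.3, 0.6, -0.8]
gripper_width: 0.0006
```

>>> send_rows --plan '[[[0.17,-0.04,-0.12],[0,0,0]],[[0.34,-0.08,-0.25],[0,0,0]],[[0.51,-0.12,-0.37],[0,0,0]],[[0.68,-0.16,-0.5],[0,0,0]],[[0.8,-0.19,-0.61],[0,0,0]]]'

```text
time_s: 3.1
tcp_pos: [0.5238, 0.0666, 0.1094]
eef_rot: [-12.8, 89.9, 72.5]
contact_force: [-0.3, -0.2, 1.0]
gripper_width: 0.0003
```

Run:
```python
from h import *
rel([.5235,.068,.066],175.5)
c=r.capture("side");cv2.imwrite("pics/s2.png",cv2.resize(c["color"][120:320,180:400,::-1],None,fx=3.4,fy=3))
```

```text
shift [0.29  0.003 0.009] turn [-0.005  0.001  0.   ] tcp [0.5238 0.0666 0.1094] F [-0.3 -0.2  1. ] t 3.1
```

View pics/s2.png

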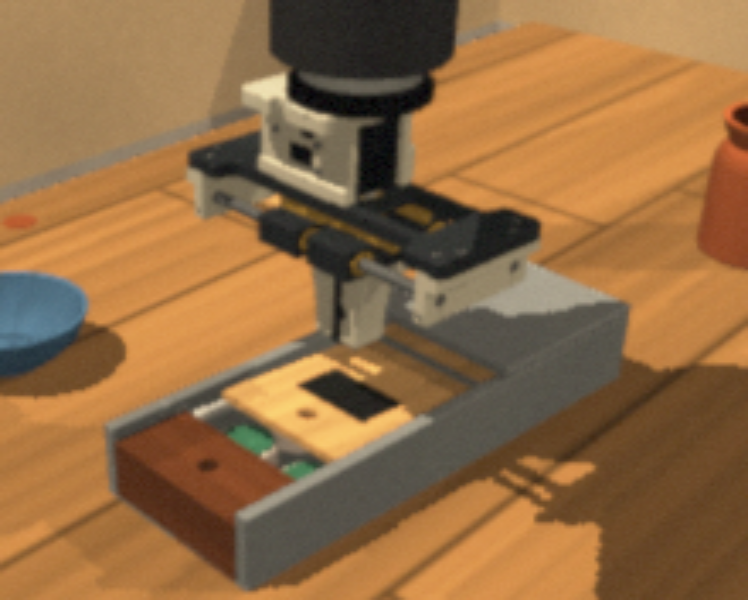

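>>> send_rows --plan '[[[0.06,0,0],[0,0,0]],[[0.12,0,0],[0,0,0]],[[0.18,0,0],[0,0,0]],[[0.23,0,0],[0,0,0]],[[0.24,0,0],[0,0,0]]]'

```text
time_s: 3.65
tcp_pos: [0.5219, 0.065, 0.0701]
eef_rot: [105.8, 89.7, -169.0]
contact_force: [0.4, 0.2, -0.0]
gripper_width: 0.0006
```

>>> send_rows --plan '[[[0.005,0,0],[0,0,0]],[[0.01,0,0],[0,0,0]],[[0.015,0,0],[0,0,0]],[[0.02,0,0],[0,0,0]],[[0.02,0,0],[0,0,0]]]'

```text
time_s: 4.15
tcp_pos: [0.5219, 0.065, 0.0672]
eef_rot: [105.2, 89.7, -169.5]
contact_force: [0.4, -0.2, 0.0]
gripper_width: 0.0007
```

>>> send_rows --plan '[[[0.002,0,0],[0,0,0]],[[0.004,0,0],[0,0,0]],[[0.006,0,0],[0,0,0]],[[0.008,0,0],[0,0,0]],[[0.008,0,0],[0,0,0]]]'

```text
time_s: 4.65
tcp_pos: [0.5219, 0.065, 0.0659]
eef_rot: [105.4, 89.7, -169.3]
contact_force: [-0.6, 0.5, 0.4]
gripper_width: 0.0002
```

>>> send_rows --plan '[[[0.002,0,0],[0,0,0]],[[0.004,0,0],[0,0,0]],[[0.006,0,0],[0,0,0]],[[0.007,0,0],[0,0,0]],[[0.007,0,0],[0,0,0]]]'

```text
time_s: 5.15
tcp_pos: [0.5219, 0.065, 0.0651]
eef_rot: [105.7, 89.8, -169.0]
contact_force: [-1.3, 0.7, 2.6]
gripper_width: 0.0006
```

>>> send_rows --plan '[[[0.001,0,0],[0,0,0]],[[0.002,0,0],[0,0,0]],[[0.003,0,0],[0,0,0]],[[0.003,0,0],[0,0,0]],[[0.003,0,0],[0,0,0]]]'

```text
time_s: 5.65
tcp_pos: [0.522, 0.065, 0.0649]
eef_rot: [105.8, 89.8, -168.9]
contact_force: [-2.7, -0.9, 7.0]
gripper_width: 0.0003
```

>>> send_rows --plan '[[[0.002,0,0],[0,0,0]],[[0.003,0,0],[0,0,0]],[[0.004,0,0],[0,0,0]],[[0.0045,0,0],[0,0,0]],[[0.0045,0,0],[0,0,0]]]'

```text
time_s: 6.15
tcp_pos: [0.522, 0.065, 0.0648]
eef_rot: [106.8, 89.8, -168.0]
contact_force: [-3.3, 0.8, 9.4]
gripper_width: 0.0006
```

>>> send_rows --plan '[[[0.004,0,0],[0,0,0]],[[0.005,0,0],[0,0,0]],[[0.006,0,0],[0,0,0]],[[0.007,0,0],[0,0,0]],[[0.007,0,0],[0,0,0]]]'

```text
time_s: 6.65
tcp_pos: [0.522, 0.065, 0.0647]
eef_rot: [109.1, 89.8, -165.6]
contact_force: [-4.8, -0.1, 13.4]
gripper_width: 0.0003
```

>>> send_rows --plan '[[[0.008,0,0.013],[0,0,0]],[[0.0075,0,0.026],[0,0,0]],[[0.007,0,0.039],[0,0,0]],[[0.006,0,0.053],[0,0,0]],[[0.0055,0,0.067],[0,0,0]]]'

```text
time_s: 7.15
tcp_pos: [0.5227, 0.074, 0.0651]
eef_rot: [127.4, 89.8, -147.3]
contact_force: [-5.3, -5.6, 17.4]
gripper_width: 0.0004
```

>>> send_rows --plan '[[[0.007,0,0.02],[0,0,0]],[[0.006,0,0.04],[0,0,0]],[[0.0045,0,0.06],[0,0,0]],[[0.003,0,0.08],[0,0,0]],[[0.0015,0,0.1],[0,0,0]]]'

```text
time_s: 7.65
tcp_pos: [0.5237, 0.0879, 0.066]
eef_rot: [139.4, 89.7, -135.3]
contact_force: [-4.9, -5.4, 16.4]
gripper_width: 0.0004
```

>>> send_rows --plan '[[[0.007,0,0.02],[0,0,0]],[[0.006,0,0.04],[0,0,0]],[[0.0045,0,0.06],[0,0,0]],[[0.003,0,0.08],[0,0,0]],[[0.0015,0,0.1],[0,0,0]]]'

```text
time_s: 8.15
tcp_pos: [0.5248, 0.1019, 0.0668]
eef_rot: [147.5, 89.6, -127.2]
contact_force: [-3.3, -6.5, 14.4]
gripper_width: 0.0006
```

Run:
```python
from h import *
rel([.5288,.139,.068],175.5)
c=r.capture("side");cv2.imwrite("pics/s3.png",cv2.resize(c["color"][120:320,180:400,::-1],None,fx=3.4,fy=3))
```

```text
shift [-0.009 -0.006  0.248] turn [-0.003 -0.007 -0.005] tcp [0.5248 0.1019 0.0668] F [-3.3 -6.5 14.4] t 8.15
```

View pics/s3.png

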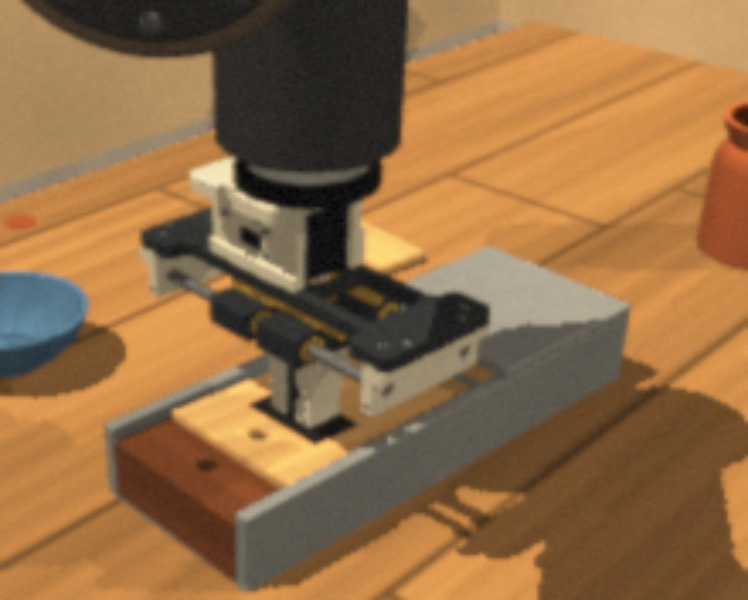

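The cover follows the fingers, and the compartment is half closed. I'll keep going.

>>> send_rows --plan '[[[0.008,0,0.02],[0,0,0]],[[0.007,0,0.04],[0,0,0]],[[0.0055,0,0.06],[0,0,0]],[[0.004,0,0.08],[0,0,0]],[[0.002,0,0.1],[0,0,0]]]'

```text
time_s: 8.7
tcp_pos: [0.526, 0.1162, 0.0676]
eef_rot: [152.8, 89.6, -121.8]
contact_force: [-3.3, -6.4, 15.2]
gripper_width: 0.0005
```

>>> send_rows --plan '[[[0.0075,0,0.02],[0,0,0]],[[0.0065,0,0.04],[0,0,0]],[[0.005,0,0.06],[0,0,0]],[[0.0035,0,0.08],[0,0,0]],[[0.002,0,0.1],[0,0,0]]]'

```text
time_s: 9.2
tcp_pos: [0.5271, 0.1302, 0.0684]
eef_rot: [157.1, 89.5, -117.5]
contact_force: [-3.6, -6.4, 16.3]
gripper_width: 0.0008
```

>>> send_rows --plan '[[[0.0075,0,0.015],[0,0,0]],[[0.007,0,0.027],[0,0,0]],[[0.006,0,0.038],[0,0,0]],[[0.0055,0,0.048],[0,0,0]],[[0.005,0,0.058],[0,0,0]]]'

```text
time_s: 9.7
tcp_pos: [0.5276, 0.1376, 0.0688]
eef_rot: [160.0, 89.4, -114.6]
contact_force: [-2.7, -12.1, 15.8]
gripper_width: 0.0004
```

>>> send_rows --plan '[[[0.0075,0,0.01],[0,0,0]],[[0.0075,0,0.015],[0,0,0]],[[0.0075,0,0.018],[0,0,0]],[[0.0075,0,0.02],[0,0,0]],[[0.0075,0,0.02],[0,0,0]]]'

```text
time_s: 10.2
tcp_pos: [0.5276, 0.1379, 0.0689]
eef_rot: [162.5, 89.1, -112.0]
contact_force: [-1.2, -13.7, 17.3]
gripper_width: 0.0008
```

>>> send_rows --plan '[[[-0.03,0,0],[0,0,0]],[[-0.13,0,0],[0,0,0]],[[-0.3,0,0],[0,0,0]],[[-0.5,0,0.15],[0,0,0]],[[-0.6,0.1,0.45],[0,0,0]]]' --jaw -0.1

```text
time_s: 10.7
tcp_pos: [0.5201, 0.2073, 0.1604]
eef_rot: [170.9, 89.3, -103.8]
contact_force: [1.5, 1.0, -0.4]
gripper_width: 0.0349
```

>>> send_rows --plan '[[[0,0.1,0.25],[0,0,0]],[[0,0.2,0.5],[0,0,0]],[[0,0.3,0.7],[0,0,0]],[[0,0.4,0.85],[0,0,0]],[[0,0.5,0.95],[0,0,0]]]'

```text
time_s: 11.2
tcp_pos: [0.4563, 0.3573, 0.1583]
eef_rot: [170.0, 89.3, -104.6]
contact_force: [0.5, -0.5, -0.6]
gripper_width: 0.0391
```

Run:
```python
from h import *
rel([.4425,.344,.12],175.5)
for n in("top","side"):
    c=r.capture(n);uv=dark(c,[.5314,.173,.054]);print(n,"coverhole",uv.round(1),ray(c,uv,.053).round(4))
    print(n,"pin",[(round(d["score"],2),ray(c,d["uv"],.07).round(4)) for d in r.find_in(c,"pin_head")[:2]])
    if n=="side":cv2.imwrite("pics/s4.png",cv2.resize(c["color"][180:420,120:400,::-1],None,fx=2.8,fy=2.5))
```

```text
shift [ 0.257  0.084 -0.093] turn [-0.004 -0.016 -0.003] tcp [0.4563 0.3573 0.1583] F [ 0.5 -0.5 -0.6] t 11.2
top coverhole [nan nan] [nan nan nan]
top pin []
side coverhole [234.3 274.3] [0.5317 0.1878 0.053 ]
side pin [(0.55, array([0.4393, 0.3494, 0.07  ]))]h.py:16: RuntimeWarning: invalid value encountered in scalar divide
  yy,xx=np.indices(s.shape);uv=np.array([u-w+(k*xx).sum()/k.sum(),v-w+(k*yy).sum()/k.sum()])
```

View pics/s4.png

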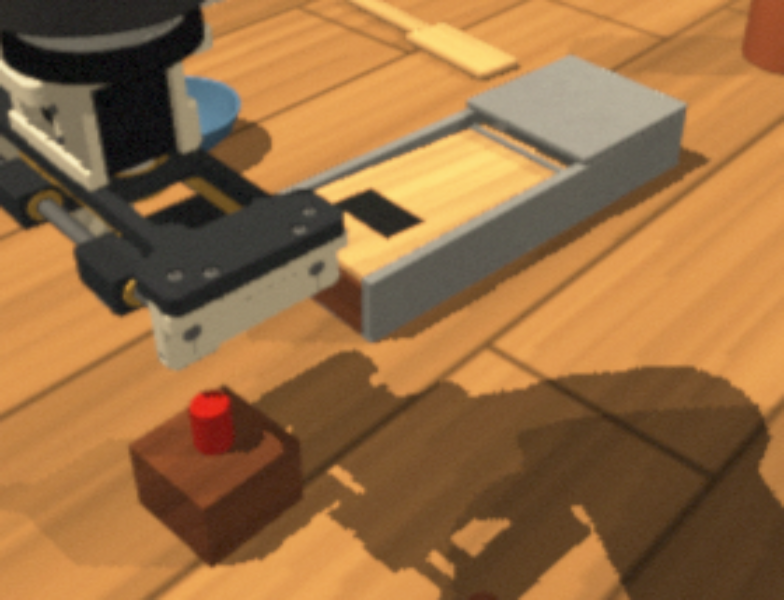

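>>> send_rows --plan '[[[0,0.05,-0.05],[0,-0.016,0]],[[0,0.084,-0.093],[0,-0.016,0]],[[0.2,0.084,-0.093],[0,-0.016,0]],[[0.26,0.084,-0.093],[0,-0.016,0]],[[0.26,0.084,-0.093],[0,-0.016,0]]]'

```text
time_s: 11.9
tcp_pos: [0.4423, 0.3408, 0.1185]
eef_rot: [127.0, 89.7, -147.7]
contact_force: [-0.0, 0.1, 0.2]
gripper_width: 0.0396
```

Run:
```python
from h import *
rel([.4425,.3435,.073],175.5)
for n in("side","top"):
    c=r.capture(n);P=pts(c);g=c["color"].astype(int);x,y,z=[P[...,i] for i in range(3)]
    m=(g.sum(-1)<150)&(abs(x-.527)<.05)&(y>.10)&(y<.165)&(z>.03)&(z<.065)
    k,l,s,ce=cv2.connectedComponentsWithStats(m.astype(np.uint8))
    for i in range(1,k):
        if s[i,4]>60: 
            h=np.median(z[l==i]);print(n,s[i,4],h.round(4),ray(c,ce[i],h).round(4),cv2.minAreaRect(P[l==i][:,:2].astype(np.float32)))
    m=(abs(x-.531)<.03)&(y>.15)&(y<.22)&(z>.035)&(z<.07); print(n,"end y",np.percentile(y[m],[95,99]) if m.any() else'')
    if m.any():
        uv=dark(c,[.5314,.172,.053],5,1);print(uv,ray(c,uv,.053))
cv2.imwrite("pics/t5.png",cv2.resize(c["color"][180:330,100:340,::-1],None,fx=3.3,fy=3.3))
```

```text
shift [ 0.303 -0.001  0.019] turn [-0.005 -0.004 -0.005] tcp [0.4423 0.3408 0.1185] F [-0.   0.1  0.2] t 11.9
side 82 0.0495 [0.5264 0.1398 0.0495] ((0.5270788073539734, 0.14022482931613922), (0.0426933690905571, 0.02154160663485527), 0.7443056106567383)
side end y [0.19378101 0.19546706]
[242.5176668  269.52546388] [0.53064755 0.1684125  0.053     ]
top 242 0.0509 [0.5288 0.1394 0.0509] ((0.5288546085357666, 0.13934269547462463), (0.027687018737196922, 0.04891660436987877), 84.36613464355469)
top end y [0.19394973 0.19763401]
[212.08784038 241.73271427] [0.53155843 0.17212486 0.053     ]
```

View pics/t5.png

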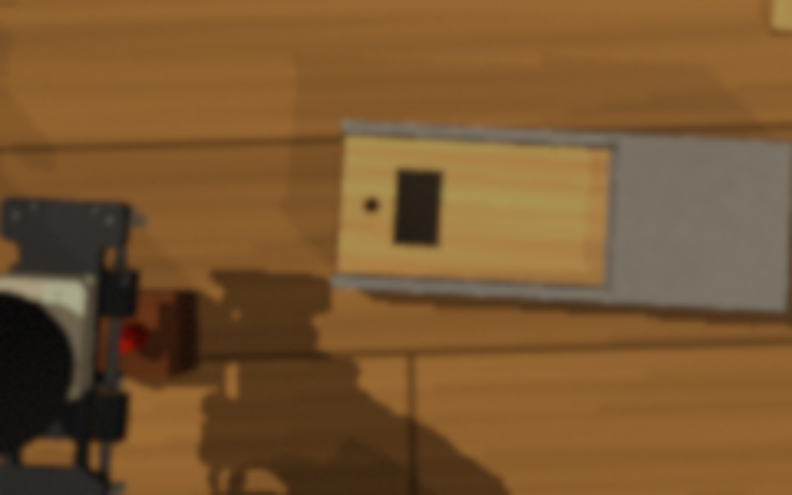

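The cover is fully shut: the patch is at its predicted position (0.5288, 0.1394) and the hole is dark at crop (372,205). Next I'll grasp the pin.

>>> send_rows --plan '[[[0.1,0,0.015],[0,0,0]],[[0.2,0,0.02],[0,0,0]],[[0.27,0,0.02],[0,0,0]],[[0.3,0,0.02],[0,0,0]],[[0.3,0,0.02],[0,0,0]]]'

```text
time_s: 12.5
tcp_pos: [0.4434, 0.3451, 0.0751]
eef_rot: [115.1, 89.9, -159.6]
contact_force: [0.3, 0.7, -0.5]
gripper_width: 0.0392
```

Run:
```python
from h import *
rel([.4425,.3435,.073],175.5)
c=r.capture("side");cv2.imwrite("pics/s6.png",cv2.resize(c["color"][280:420,120:290,::-1],None,fx=4,fy=4))
```

```text
shift [ 0.014  0.005 -0.011] turn [-0.004 -0.001 -0.003] tcp [0.4434 0.3451 0.0751] F [ 0.3  0.7 -0.5] t 12.5
```

View pics/s6.png

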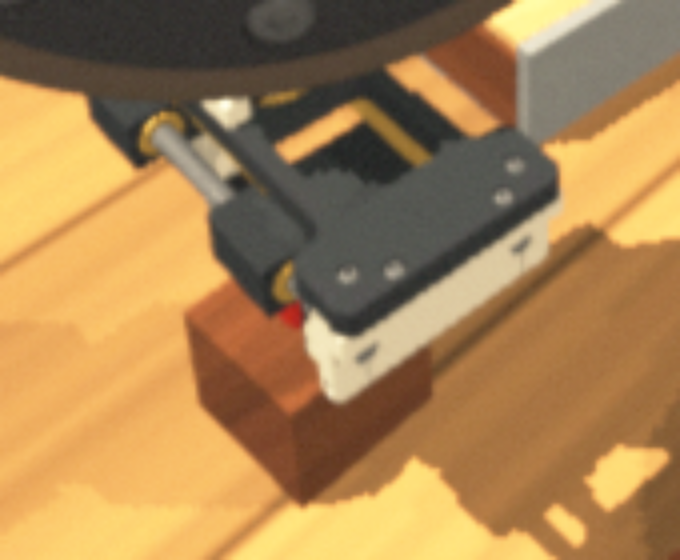

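>>> send_rows --plan '[[[0.01,0.005,-0.01],[0,0,0]],[[0.012,0.005,-0.01],[0,0,0]],[[0.012,0.005,-0.01],[0,0,0]],[[0.012,0.005,-0.01],[0,0,0]],[[0.012,0.005,-0.01],[0,0,0]]]' --jaw -1 --force 25

```text
time_s: 13.05
tcp_pos: [0.4428, 0.344, 0.074]
eef_rot: [95.7, 89.9, -178.9]
contact_force: [-0.8, -0.6, 2.7]
gripper_width: 0.0193
```

>>> send_rows --plan '[[[-0.05,0,0],[0,0,0]],[[-0.15,0,0],[0,0,0]],[[-0.3,0,0],[0,0,0]],[[-0.42,0,0],[0,0,0]],[[-0.45,0,0],[0,0,0]]]'

```text
time_s: 13.55
tcp_pos: [0.4437, 0.345, 0.1441]
eef_rot: [-11.2, 89.8, 74.2]
contact_force: [0.0, 0.6, -0.8]
gripper_width: 0.0193
```

Run:
```python
from h import *
rel([.5314,.1723,.141],175.5)
```

```text
shift [ 0.018 -0.676 -1.101] turn [-0.003  0.004  0.001] tcp [0.4437 0.345  0.1441] F [ 0.   0.6 -0.8] t 13.55
```

>>> send_rows --plan '[[[0,-0.13,-0.2],[0,0,0]],[[0,-0.26,-0.42],[0,0,0]],[[0,-0.39,-0.64],[0,0,0]],[[0,-0.52,-0.85],[0,0,0]],[[0,-0.63,-1.0],[0,0,0]]]'

```text
time_s: 14.05
tcp_pos: [0.5259, 0.1858, 0.1433]
eef_rot: [5.4, 89.9, 90.7]
contact_force: [-0.2, 0.2, -0.4]
gripper_width: 0.0195
```

>>> send_rows --plan '[[[0,-0.02,-0.04],[0,0,0]],[[0,-0.04,-0.08],[0,0,0]],[[0,-0.045,-0.1],[0,0,0]],[[0,-0.045,-0.1],[0,0,0]],[[0,-0.045,-0.1],[0,0,0]]]'

```text
time_s: 14.55
tcp_pos: [0.5311, 0.171, 0.1432]
eef_rot: [4.6, 89.8, 90.0]
contact_force: [-1.0, 0.2, -1.1]
gripper_width: 0.0192
```

Run:
```python
from h import *
rel([.5314,.1723,.141],175.5)
for n in("side","top"):
    c=r.capture(n);P=pts(c)
    for t in("pin_tip","pin"):
        print(n,t,[(round(d["score"],2),np.round(d["uv"],1)) for d in r.find_in(c,t)[:2]])
    print("hole proj",proj(c,[.5314,.1723,.053]))
    if n=="side":cv2.imwrite("pics/s7.png",cv2.resize(c["color"][180:300,180:340,::-1],None,fx=5,fy=5,interpolation=2))
```

```text
shift [ 0.015 -0.001  0.009] turn [-0.003  0.003 -0.   ] tcp [0.5311 0.171  0.1432] F [-1.   0.2 -1.1] t 14.55
side pin_tip [(0.57, array([239.5, 243.5]))]
side pin [(0.62, array([238.4, 246.1]))]
hole proj [240.6764203  270.33329303]
top pin_tip []
top pin [(0.23, array([250.5, 243.5]))]
hole proj [212.01545165 241.80170806]
```

View pics/s7.png

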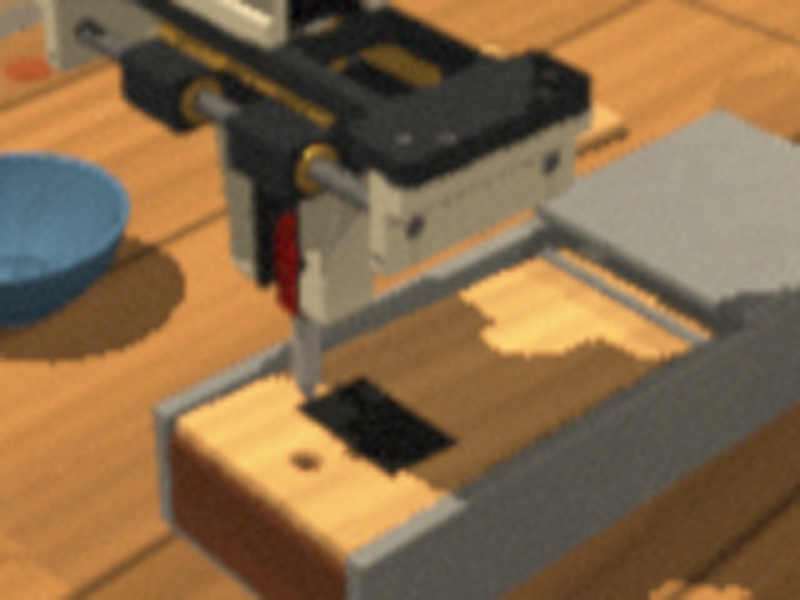

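Run:
```python
from h import *
c=r.capture("side");T=r.get_state()["tcp_pos"]
P=lambda a:((proj(c,a)-[180,180])*5).round(0)
print("tip",P(T-[0,0,.064]),"und",P(T-[0,0,.024]),"hole",P([.5314,.1723,.053]))
print("dx,dy,dz 1mm px",[(P(T+d*.01)-P(T))/10 for d in np.eye(3)])
```

```text
tip [306. 391.] und [303. 298.] hole [303. 452.]
dx,dy,dz 1mm px [array([-2. , -1.1]), array([-2.2,  1.1]), array([-0.1, -2.5])]
```

>>> send_rows --plan '[[[0.05,0,0.008],[0,0,0]],[[0.1,0,0.01],[0,0,0]],[[0.14,0,0.01],[0,0,0]],[[0.16,0,0.01],[0,0,0]],[[0.16,0,0.01],[0,0,0]]]'

```text
time_s: 15.4
tcp_pos: [0.5311, 0.1718, 0.1184]
eef_rot: [39.5, 89.9, 124.9]
contact_force: [-0.9, 0.1, -0.5]
gripper_width: 0.0195
```

Run:
```python
from h import *
rel([.5314,.1723,.108],175.5)
c=r.capture("side");cv2.imwrite("pics/s8.png",cv2.resize(c["color"][230:300,200:290,::-1],None,fx=8,fy=8,interpolation=2))
T=r.get_state()["tcp_pos"];print((proj(c,T-[0,0,.064])-[200,230])*8)
```

```text
shift [ 0.069 -0.002  0.003] turn [-0.003  0.002 -0.002] tcp [0.5311 0.1718 0.1184] F [-0.9  0.1 -0.5] t 15.4
[326.46012777 315.47480807]
```

View pics/s8.png

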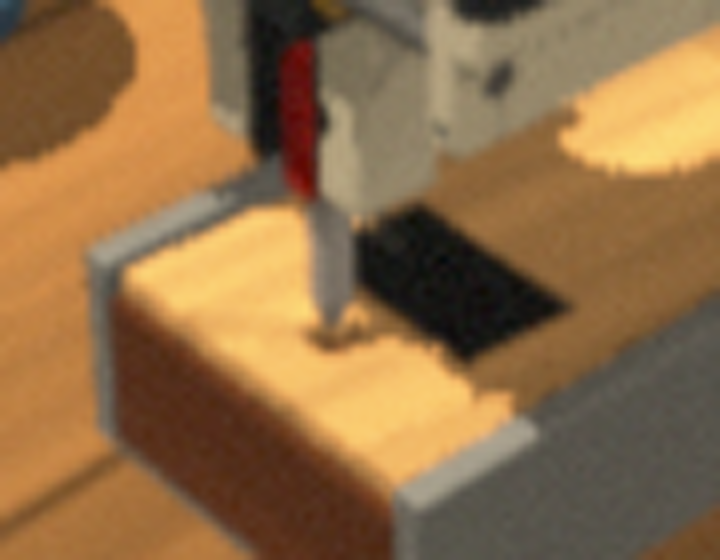

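The tip (330,325) sits just above the hole (330,335). Inserting.

>>> send_rows --plan '[[[0.015,0,0.003],[0,0,0]],[[0.03,0,0.003],[0,0,0]],[[0.045,0,0.003],[0,0,0]],[[0.055,0,0.003],[0,0,0]],[[0.06,0,0.003],[0,0,0]]]'

```text
time_s: 15.95
tcp_pos: [0.5313, 0.1724, 0.1097]
eef_rot: [25.3, 89.9, 110.7]
contact_force: [0.8, -0.6, 0.3]
gripper_width: 0.0192
```

>>> send_rows --plan '[[[0.01,0,0],[0,0,0]],[[0.025,0,0],[0,0,0]],[[0.04,0,0],[0,0,0]],[[0.05,0,0],[0,0,0]],[[0.05,0,0],[0,0,0]]]'

```text
time_s: 16.45
tcp_pos: [0.5312, 0.1723, 0.1019]
eef_rot: [37.9, 89.9, 123.2]
contact_force: [-0.5, 1.4, -0.6]
gripper_width: 0.0194
```

>>> send_rows --plan '[[[0.03,0,0],[0,0,0]],[[0.06,0,0],[0,0,0]],[[0.09,0,0],[0,0,0]],[[0.12,0,0],[0,0,0]],[[0.13,0,0],[0,0,0]]]'

```text
time_s: 16.95
tcp_pos: [0.5309, 0.1722, 0.0817]
eef_rot: [60.7, 89.9, 146.1]
contact_force: [-0.2, -0.1, -0.9]
gripper_width: 0.0189
```

>>> send_rows --plan '[[[0.005,0,0],[0,0,0]],[[0.01,0,0],[0,0,0]],[[0.015,0,0],[0,0,0]],[[0.02,0,0],[0,0,0]],[[0.022,0,0],[0,0,0]]]'

```text
time_s: 17.45
tcp_pos: [0.5309, 0.1722, 0.0784]
eef_rot: [56.6, 89.9, 141.9]
contact_force: [0.3, -0.4, -0.2]
gripper_width: 0.0192
```

Fingertips are at about 0.059 with the cover at about 0.052. I'll go down in small steps.

>>> send_rows --plan '[[[0.003,0,0],[0,0,0]],[[0.006,0,0],[0,0,0]],[[0.009,0,0],[0,0,0]],[[0.011,0,0],[0,0,0]],[[0.011,0,0],[0,0,0]]]'

```text
time_s: 17.95
tcp_pos: [0.5309, 0.1722, 0.0767]
eef_rot: [59.8, 89.9, 145.2]
contact_force: [-0.2, -0.2, -0.3]
gripper_width: 0.0195
```

>>> send_rows --plan '[[[0.001,0,0],[0,0,0]],[[0.003,0,0],[0,0,0]],[[0.005,0,0],[0,0,0]],[[0.006,0,0],[0,0,0]],[[0.006,0,0],[0,0,0]]]'

```text
time_s: 18.45
tcp_pos: [0.531, 0.1722, 0.076]
eef_rot: [54.9, 89.9, 140.2]
contact_force: [-0.9, -0.6, 1.1]
gripper_width: 0.0189
```

>>> send_rows --plan '[[[0.001,0,0],[0,0,0]],[[0.003,0,0],[0,0,0]],[[0.005,0,0],[0,0,0]],[[0.006,0,0],[0,0,0]],[[0.006,0,0],[0,0,0]]]'

```text
time_s: 18.95
tcp_pos: [0.531, 0.1722, 0.0757]
eef_rot: [50.9, 89.9, 136.3]
contact_force: [-2.8, -0.1, 8.4]
gripper_width: 0.0196
```

The head is seated on the cover with 8 N. Releasing and withdrawing.

>>> send_rows --plan '[[[0,0,0],[0,0,0]],[[0,0,0],[0,0,0]],[[0,0,0],[0,0,0]],[[0,0,0],[0,0,0]],[[0,0,0],[0,0,0]]]' --jaw -0.1

```text
time_s: 19.45
tcp_pos: [0.531, 0.1722, 0.0755]
eef_rot: [56.3, 89.9, 141.7]
contact_force: [0.5, 0.1, 0.1]
gripper_width: 0.0396
```

>>> send_rows --plan '[[[-0.03,0,0],[0,0,0]],[[-0.1,0,0],[0,0,0]],[[-0.25,0,0],[0,0,0]],[[-0.5,0,0],[0,0,0]],[[-0.8,0.1,0.1],[0,0,0]]]'

```text
time_s: 19.95
tcp_pos: [0.5174, 0.1869, 0.1965]
eef_rot: [105.0, 89.8, -169.8]
contact_force: [0.7, 1.3, -0.8]
gripper_width: 0.0396
```

>>> send_rows --plan '[[[0,0.1,0.2],[0,0,0]],[[0,0.2,0.4],[0,0,0]],[[0,0.3,0.6],[0,0,0]],[[0,0.4,0.8],[0,0,0]],[[0,0.5,1.0],[0,0,0]]]'

```text
time_s: 20.45
tcp_pos: [0.4544, 0.3438, 0.1978]
eef_rot: [84.6, 89.9, 169.8]
contact_force: [0.1, 0.4, -0.2]
gripper_width: 0.0393
```

Run:
```python
from h import *
s=r.get_state();print(s["tcp_pos"],s["contact_force"])
for n in("top","side"):
    c=r.capture(n);P=pts(c);g=c["color"].astype(int)
    red=(g[...,0]>110)&(g[...,1]<45)&(g[...,2]<45)&(abs(P[...,0]-.531)<.04)&(abs(P[...,1]-.172)<.04)
    if red.any(): 
        Q=P[red];print(n,red.sum(),Q.mean(0).round(4),Q.max(0).round(4))
    x,y,z=[P[...,i] for i in range(3)]
    m=(g.sum(-1)<150)&(abs(x-.527)<.05)&(y>.10)&(y<.16)&(z>.03)&(z<.06);a,b=np.nonzero(m)
    if len(a):print(n,"patch",len(a),ray(c,[b.mean(),a.mean()],.051).round(4))
    if n=="side":cv2.imwrite("pics/s9.png",cv2.resize(c["color"][170:420,120:400,::-1],None,fx=2.8,fy=2.4))
```

```text
[0.45442646 0.34384393 0.19784867] [ 0.1096394   0.41555588 -0.16299239]
top 32 [0.5312 0.1673 0.0846] [0.5377 0.1738 0.0879]
top patch 252 [0.5286 0.1397 0.051 ]
side 67 [0.5243 0.1746 0.0622] [0.5301 0.1811 0.0728]
side patch 208 [0.5227 0.1415 0.051 ]
```

View pics/s9.png

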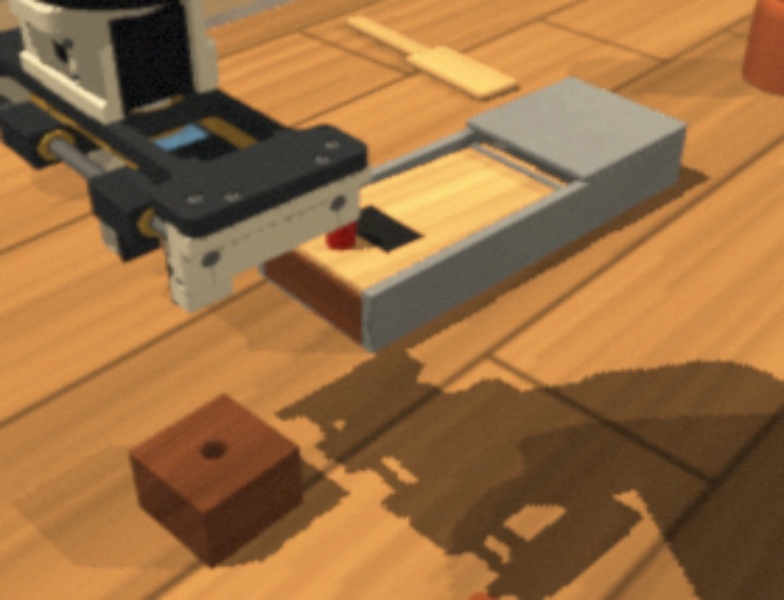

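```bash
python3 -c "
from plant import r
print(r.close_job())"
```

```text
the job is handed in; nothing more can be done
None
```

The box is shut and locked: the cover is fully closed, the pin is pushed all the way in, and I handed the job in at about 20.5 s of the 67 s allowed. No verdict was reported.

- **Cover:** I dragged it about 72 mm to its stop, with 14 to 17 N on the rubber patch. The patch was then seen at (0.529, 0.139), within 1 mm of where a shut cover should put it. It was still there after the pin went in. The pin was still in its rest when the cover closed.
- **Pin:** it went down freely and first met resistance when its head reached the cover, at about 8 N. After release and withdrawal, the head's top measured about 0.085 m, against 0.084 expected when seated. The rest is empty.
- **Robot:** it stands clear of everything, with the contact force near zero.
- **Bystanders:** I didn't measure the jar, bowl or paddle again. In the last picture the paddle and the visible part of the jar look unmoved. The bowl is mostly hidden behind the gripper, and no contact was ever felt near it.

**Checks that disagreed:** the side camera put the patch about 6 mm off in x, but other objects partly hid it. I relied on the top camera, which agreed with the given sizes. Neither camera gave a clean measurement of the pin's tilt at the end, because the gripper hid part of the head.

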